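Clamp a violin mould with a T-slot hold-down

ROBOT

A 6-joint arm with a two-finger parallel gripper is mounted at the origin on the work surface. World frame = base frame: x ahead of the robot, y to its left, z up, the work surface at z = 0. Lengths are in m, angles in rad, forces in N, time in s.
With the tool pointing down it reaches from about 0.325 to 0.925 m from the base axis. Payload 3.1 kg.
Tool frame: the origin (TCP) lies at the very end of the fingers, on their centre line; the grasp point (between the pads) lies 19 mm behind it; z points along the fingers, y is the line along which they close (so a half turn about z gives the same grasp; the last joint's range is limited). The gripper opens to 85 mm and grips with 20 to 120 N. Pads are 22 mm wide; open, the fingers measure 114 mm over their backs; the gripper's body (76 mm by 85 mm) begins 54 mm behind the grasp point. The pads swing forward as they close: fully open they stand 13 mm farther back than shut.
Start: joints at [1.191, 0.217, 1.613, -0, 1.311, -0.112], TCP at [0.165, 0.603, 0.231] pointing down, gripper open.
Joint ranges: [-2.75, 2.75], [-0.78, 2.1], [0.31, 2.55], [-1.13, 4.27], [0.13, 2.63], [-2.58, 2.58]. Speed limits (rad/s): [2.79, 2.79, 3.14, 3.14, 3.14, 3.14].

INTERFACE

Orientations are given as a unit quaternion [w, x, y, z].
In Python, from bench import monitor, grab_frame, r gives the robot as it stands.
- The arm moves only by the tool move_arm, never from a script. Its argument "increments" is a list of rows, each a list of 6 numbers: the shift along the tool's x, y, z normalised to -1 to 1, where 1 is 0.15 m, then the turn, a rotation vector about the tool's x, y, z normalised to -1 to 1, where 1 is pi/2 rad. A call has 1 to 20 rows; each row is the pose to reach, as a shift and turn from the pose commanded when the call began, along the tool's axes at that moment; what a row does not reach only later rows make up. A row lasts 1/10 s, in which the tool goes at most 50 mm and 8.59 degrees, less where a joint would pass 70% of its speed; a pose out of reach is approached as far as the arm can. A call with a number of a shift or a turn outside -1 to 1 is refused whole. A call with a gripper value outside its range is refused whole. "gripper" is the opening, from -1 (shut) to 1 (fully open), so that 0 is half open, set as the call begins (left out, the last holds). The fingers move at their own pace and stop on an object; "force" is the grip in N (left out, the last holds). Time passes only in rows, so rows that repeat a pose let the fingers close. It gives the time, the measured TCP pose, the force, the opening and the grip force at its end, in the units of the state.
- monitor.state(): the state, without advancing time (a new reading comes with each control period).
- grab_frame(name): name is "side" or "top" or "wrist"; returns a dict with "color" (384x512x3 uint8, blue, green, red), "K" (3x3 intrinsics, pixels), "dist_coeffs" ([k1, k2, p1, p2, k3] as OpenCV has them; the pictures are not rectified), "world_from_camera" (4x4, takes a point from camera to world coordinates). Camera axes: x right, y up, looking along -z (the intrinsics and any distortion apply to the point x, -y, -z); pixel columns grow to the right and rows downward; lengths in m; the calibration is good to about 2 mm. A picture is of the moment at which its call begins. There is no depth.
- r.sign_off(): hands the job in; it is judged then, once.
The state is a dict: "clock": time; "joints": joint angles; "qd": joint speeds; "joint_efforts": joint torques, N m; "tool_pos": TCP position; "orientation": TCP orientation; "contact_force": force on the tool from outside, world axes, zero at the start; "moment": the same for the moment, N m; "gripper_width": finger opening in m; "gripper_force": force on a finger pad.
Only numpy, scipy, OpenCV 4.12 (cv2) and the standard library are available. Lean on these libraries where they do the work, as an engineer would, in place of code of your own. Each camera call takes 0.05 s, during which the arm holds its last target. There are 200 camera calls.

TASK

Clamp the violin mould down where it lies on the slotted aluminium plate: take the hold-down with the wing nut from the rack, lower its long head lengthwise through the hole in the mould's waist into the plate's T-slot, turn it clockwise until the head stands square across the slot under the lips, then turn the wing nut clockwise until the wooden spool grips the mould firmly. Do not shift the mould, leave the other clamp in the rack, and let go at the end.

Things in the scene. Friction and masses are not known exactly. Their poses are not given: they have to be found in the camera images.
- fixture: fixed aluminium T-slot plate lying flat on the bench, 380 long (its x) x 150 wide (its y) x 34 mm high; origin at the centre of its underside, z up. One T-slot runs its whole length along x in the middle: mouth 24 wide, chamfered to 32 at the top, through 8 mm thick lips (26 to 34 mm above the origin); below the lips the slot is 43 wide, from 6 to 26 mm above the origin
- slot_mouth (a point): middle of the plate's top face, on the centre line of the slot, 34 mm above the plate's underside; axes as the plate's (x along the slot)
- mould: loose plywood violin-shaped mould, about 355 long x 170 wide x 12 mm thick, 450 g, lying on the plate with its long axis (x) along the slot; origin at its underside, below the centre of the waist hole
- mould_hole (a point): centre of the open hole in the mould's waist, on the top face (46 mm above the bench); the hole is 32 wide (y) and 52 mm long (x) and lies over the slot, whose centre line may be up to 2 mm off the hole's; x along the mould
- rack: fixed wooden rack, 250 long (x) x 80 wide (y), two rails along x with a 30 mm gap between them; rail tops 48 mm above the bench; origin at the centre of its underside. Two clamps hang in it 55 mm either side of its middle by their spools, heads down between the rails: they lift straight out and need to rise 48 mm to come clear
- holddown: the loose hold-down bolt, upright (z up), 98 mm tall, 220 g with spool and nut; origin at the middle of its head's underside. Steel head: a bar 40 long (x) x 20 wide (y) x 12 mm high, rounded below, on a 12 mm shank. When its spool rests on the mould, this origin is 10 mm above the bench and the head's top 4 mm below the lips
- bolt_head (a point): centre of the head's top face, 12 mm above holddown's origin; x along the head's length. Two opposite corners of the head are cut away: in the slot it turns clockwise (seen from above) from lengthwise to square and stops against the slot's walls about 10 degrees past square; anticlockwise it jams before square
- spool: round wooden spool with cork face on the bolt's shank, 58 mm diameter, 20 mm high, the upper half narrower (34 mm); origin at the centre of its underside, 36 mm above the head's underside while the nut is loose. Does not turn on the bolt, moves 3.5 mm nearer the head per rad of the nut: resting on the mould it stays at its height, as does the nut, and the bolt rises
- wing_nut (a point): grip point on the wing nut, on the bolt's axis, 30 mm above the spool's top (spool top to wing top 42 mm); the wing is an upright flat plate 46 long (this point's x), 10 thick (y), 34 mm high, its lower edge 9 mm above the spool. With nut at 0 the wing is in line with the head's length
- nut (a joint): turn of the wing nut on the bolt, rad, 0 = slack, grows clockwise seen from above, up to 2.4. Friction 0.1 N m: while the bolt is freer than that it turns with the nut; pressing down on the spool holds it back. With the head under the lips it grips the mould from about 1.0; turned on against growing resistance and let go, it settles firm at about 1.15
- knob_clamp: the other clamp in the rack, with a round wooden knob and no wings, 92 mm tall, spool 54 mm; not to be moved

How it is judged:
By the outcome, as a careful person would: the job done as asked, in the order asked, and still so for the second after the job is handed in, with the robot touching nothing.
It also fails if it takes over 58 s, if anything falls off the work surface, if the arm or the gripper's body presses on something with over 40 N, if the wrist force passes 120 N, or if a joint passes its speed limit or range.

## Working session

There is one attempt and no reset: what is moved stays moved. The work goes in short steps, Python scripts to look and compute and a tool call to move; the robot and the scene stay as the last step left them, time stands still between calls to the robot, and variables do not carry over. Pictures are saved under pics/ and viewed, at most 10 in all, crops included, and the job is handed in when it is done.

Besides the shell and the picture viewer there is one more tool, called after ">>>" as name([rows], argument=value, ...), one row to a line, values as JSON. move_arm: Moves the arm, as the interface text tells. Its arguments: {"type":"object","properties":{"increments":{"type":"array"},"gripper":{"type":"number"},"force":{"type":"number"}},"required":["increments"]}

```bash
mkdir -p pics; ls
python3 - <<'E'
from bench import monitor, grab_frame, r
import cv2, numpy as np
for n in("side","top"):
    f=grab_frame(n); cv2.imwrite(f"pics/{n}0.png",f["color"]); print(n,f["K"],f["dist_coeffs"],np.round(f["world_from_camera"],3))
print(monitor.state())
E
```

```text
pics
side [[349.80856782   0.         261.51573586]
 [  0.         349.80856782 196.99229895]
 [  0.           0.           1.        ]] [-0.10865052  0.          0.          0.          0.        ] [[-0.936  0.238 -0.258  0.287]
 [-0.351 -0.635  0.688  0.568]
 [-0.     0.735  0.678  0.665]
 [ 0.     0.     0.     1.   ]]
top [[406.85918753   0.         256.87919985]
 [  0.         406.85918753 192.57873542]
 [  0.           0.           1.        ]] [-0.12077387  0.          0.          0.          0.        ] [[-0.006  0.999 -0.031  0.447]
 [-1.    -0.006 -0.006 -0.002]
 [-0.006  0.031  0.999  1.036]
 [ 0.     0.     0.     1.   ]]
{'clock': 0.1, 'joints': array([ 1.19082235e+00,  2.17674351e-01,  1.61475577e+00, -3.12379952e-05,
        1.31131032e+00, -1.12229011e-01]), 'qd': array([-0.00026665, -0.00095569, -0.0035551 , -0.00030399,  0.00145518,
        0.00146355]), 'joint_efforts': array([-8.50683500e-04, -3.98075473e+01, -3.04970813e+01, -1.97475906e-04,
        4.22624507e-03, -1.36735773e-05]), 'tool_pos': array([0.16508264, 0.60205186, 0.23011091]), 'orientation': array([-2.46990583e-04,  1.33468903e-01,  9.91052420e-01, -1.04521569e-03]), 'contact_force': array([ 0.35679489, -0.47911489,  0.36939121]), 'moment': array([-0.01983076,  0.03259583, -0.00747904]), 'gripper_force': 0.0, 'gripper_width': 0.08531076956031194}
```

View pics/top0.png

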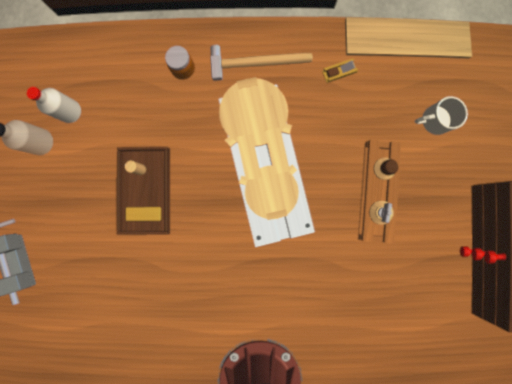

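View pics/side0.png

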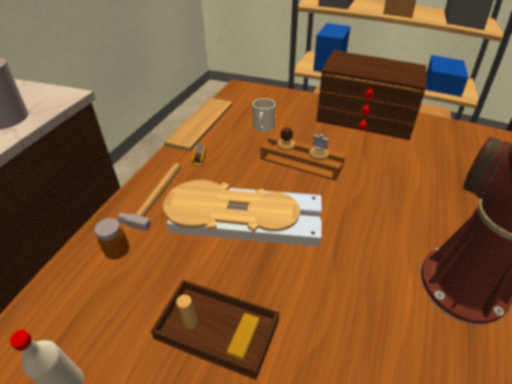

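```bash
cat > h.py <<'E'
from bench import monitor, grab_frame, r
import cv2, numpy as np
np.set_printoptions(precision=4,suppress=True)
def ray(f,px):
    p=cv2.undistortPoints(np.array(px,float).reshape(-1,1,2),f["K"],f["dist_coeffs"]).reshape(-1,2)
    T=f["world_from_camera"]; d=np.c_[p[:,0],-p[:,1],-np.ones(len(p))]@T[:3,:3].T
    return T[:3,3],d
def plane(f,px,z):
    o,d=ray(f,px); return o+d*((z-o[2])/d[:,2])[:,None]
def proj(f,P):
    T=np.linalg.inv(f["world_from_camera"]); c=np.atleast_2d(P)@T[:3,:3].T+T[:3,3]
    c=c*[1,-1,-1]; return cv2.projectPoints(c,np.zeros(3),np.zeros(3),f["K"],f["dist_coeffs"])[0].reshape(-1,2)
E
python3 - <<'E'
from h import *
f=grab_frame("top"); g=grab_frame("side"); np.save("pics/k.npy",0)
a=cv2.resize(f["color"][130:250,345:415],None,fx=5,fy=5,interpolation=cv2.INTER_CUBIC)
b=cv2.resize(f["color"][130:250,230:320],None,fx=5,fy=5,interpolation=cv2.INTER_CUBIC)
cv2.imwrite("pics/c1.png",np.hstack([a,b]))
c=cv2.resize(g["color"][115:185,250:350],None,fx=7,fy=7,interpolation=cv2.INTER_CUBIC)
cv2.imwrite("pics/c2.png",c)
E
```

```text
(no output)
```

View pics/c1.png

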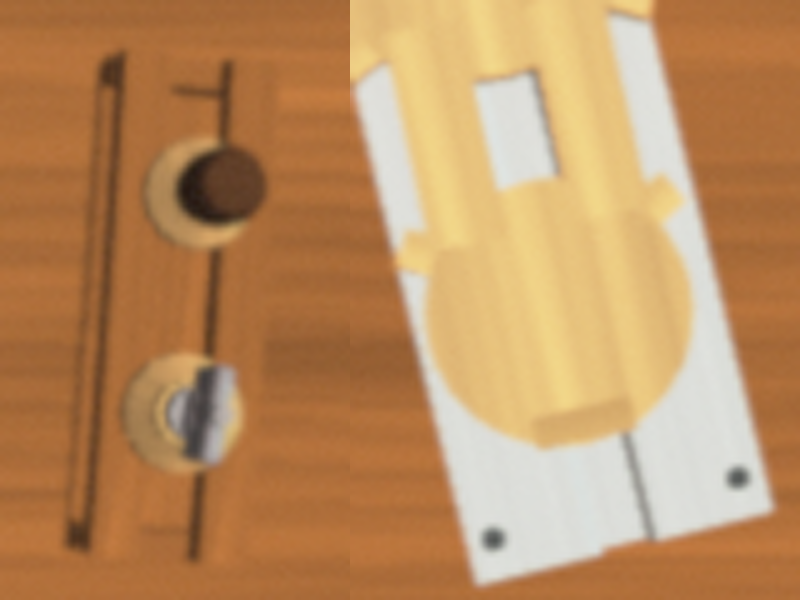

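View pics/c2.png

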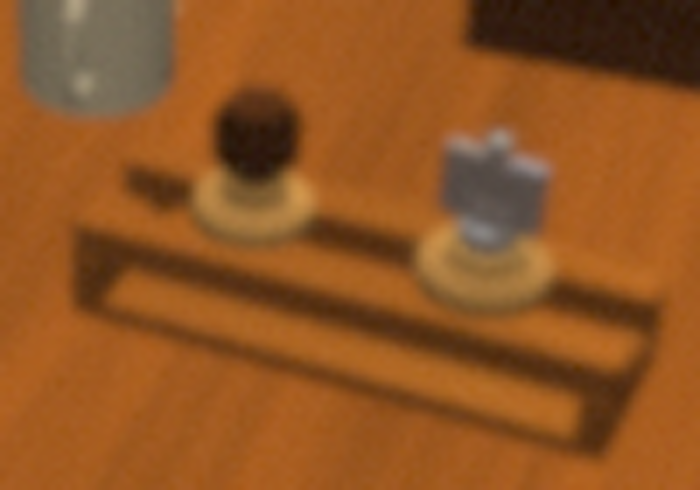

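Run:
```python
from h import *
f=grab_frame("top"); g=grab_frame("side")
A=lambda l:[(345+x/5,130+y/5) for x,y in l]
B=lambda l:[(230+(x-350)/5,130+y/5) for x,y in l]
C=lambda l:[(250+x/7,115+y/7) for x,y in l]
print("wing spool,knob spool z58",plane(f,A([(182,412),(195,192)]),.058))
print("wing top z110",plane(f,A([(212,413),(222,367),(205,463)]),.110))
print("side: wing spool z58, knob; ",plane(g,C([(485,262),(253,203)]),.058), "wing top", plane(g,C([(497,150)]),.11))
h=plane(f,B([(475,80),(535,68),(560,175),(497,190)]),.046);print("hole",h,h.mean(0))
p=plane(f,B([(475,585),(773,510),(655,15),(350,85)]),.034);print("plate",p, np.linalg.norm(p[0]-p[1]))
print("rack",plane(f,A([(228,62),(193,560)]),.048))
def an(a,b): d=b-a; return np.degrees(np.arctan2(d[1],d[0]))
print(an(p[1],p[2]),an(p[0],p[3]),an(*plane(f,A([(193,560),(228,62)]),.048)[:]),an(*plane(f,A([(205,463),(222,367)]),.11)))
print((p[0]+p[1])/2)
s=monitor.state();print(s["joints"],s["tool_pos"])
w=grab_frame("wrist");print(np.round(w["world_from_camera"],3),w["K"])
```

```text
wing spool,knob spool z58 [[ 0.4278 -0.2989  0.058 ]
 [ 0.5348 -0.3071  0.058 ]]
wing top z110 [[ 0.4282 -0.2972  0.11  ]
 [ 0.4493 -0.3022  0.11  ]
 [ 0.4052 -0.2937  0.11  ]]
side: wing spool z58, knob;  [[ 0.4254 -0.2921  0.058 ]
 [ 0.5314 -0.2993  0.058 ]] wing top [[ 0.4275 -0.2986  0.11  ]]
hole [[ 0.5922  0.0071  0.046 ]
 [ 0.5979 -0.0224  0.046 ]
 [ 0.5452 -0.0342  0.046 ]
 [ 0.5381 -0.0034  0.046 ]] [ 0.5683 -0.0132  0.046 ]
plate [[ 0.3445  0.0086  0.034 ]
 [ 0.3804 -0.1385  0.034 ]
 [ 0.626  -0.0824  0.034 ]
 [ 0.5919  0.0692  0.034 ]] 0.15140074092587577
rack [[ 0.6002 -0.3284  0.048 ]
 [ 0.355  -0.3068  0.048 ]]
12.861046393338626 13.762776538920154 -5.031680733411676 -10.962663346310123
[ 0.3625 -0.065   0.034 ]
[ 1.1908  0.2172  1.614  -0.      1.3113 -0.1122] [0.1652 0.6024 0.2308]
[[ 0.265 -0.928 -0.263  0.098]
 [ 0.964  0.255  0.073  0.622]
 [-0.001 -0.273  0.962  0.373]
 [ 0.     0.     0.     1.   ]] [[265.2811   0.     253.1762]
 [  0.     265.2811 194.4306]
 [  0.       0.       1.    ]]
```

>>> move_arm([
  [-0.33, -0.3, 0, 0, 0, 0],
  [-0.66, -0.6, 0, 0, 0, 0],
  [-1, -0.9, 0, 0, 0, 0],
  [-1, -0.9, 0, 0, 0, 0],
  [-1, -0.9, 0, 0, 0, 0],
  [-1, -0.9, 0, 0, 0, 0],
])

```text
clock: 0.95
tool_pos: [0.275, 0.4322, 0.2316]
orientation: [-0.0, 0.135, 0.991, 0.0]
contact_force: [-0.2, 0.0, 0.3]
gripper_width: 0.0855
gripper_force: 0.0
```

>>> move_arm([
  [-0.33, -0.3, 0, 0, 0, 0],
  [-0.66, -0.6, 0, 0, 0, 0],
  [-1, -0.9, 0, 0, 0, 0],
  [-1, -0.9, 0, 0, 0, 0],
  [-1, -0.9, 0, 0, 0, 0],
  [-1, -0.9, 0, 0, 0, 0],
])

```text
clock: 1.55
tool_pos: [0.3837, 0.2635, 0.2315]
orientation: [-0.0, 0.134, 0.991, 0.001]
contact_force: [-0.5, 0.5, -0.1]
gripper_width: 0.0853
gripper_force: 0.0
```

>>> move_arm([
  [-0.33, -0.3, 0, 0, 0, 0],
  [-0.66, -0.6, 0, 0, 0, 0],
  [-1, -0.9, 0, 0, 0, 0],
  [-1, -0.9, 0, 0, 0, 0],
  [-1, -0.9, 0, 0, 0, 0],
  [-1, -0.9, 0, 0, 0, 0],
])

```text
clock: 2.15
tool_pos: [0.4924, 0.0945, 0.2311]
orientation: [-0.001, 0.133, 0.991, 0.001]
contact_force: [-0.5, 0.5, 0.2]
gripper_width: 0.0849
gripper_force: 0.0
```

Run:
```python
from h import *
import pickle
w=grab_frame("wrist"); pickle.dump(w,open("pics/w1.pkl","wb"))
h=(w["color"]);print(proj(w,[[.568,-.0132,.046]]))
```

```text
[[191.3412 250.0882]]
```

>>> move_arm([
  [0, -0.3, 0, 0, 0, 0],
  [0, -0.6, 0, 0, 0, 0],
  [-0.1, -0.88, 0, 0, 0, 0],
  [-0.1, -0.88, 0, 0, 0, 0],
  [-0.1, -0.88, 0, 0, 0, 0],
])

```text
clock: 2.7
tool_pos: [0.4715, -0.0365, 0.2313]
orientation: [-0.0, 0.133, 0.991, 0.001]
contact_force: [-0.2, -0.1, 0.3]
gripper_width: 0.0855
gripper_force: 0.0
```

>>> move_arm([
  [0, -0.3, 0, 0, 0, 0],
  [0, -0.6, 0, 0, 0, 0],
  [-0.1, -0.88, 0, 0, 0, 0],
  [-0.1, -0.88, 0, 0, 0, 0],
  [-0.1, -0.88, 0, 0, 0, 0],
])

```text
clock: 3.2
tool_pos: [0.4517, -0.1677, 0.2311]
orientation: [-0.0, 0.133, 0.991, 0.001]
contact_force: [-0.3, -0.4, -0.4]
gripper_width: 0.0854
gripper_force: 0.0
```

>>> move_arm([
  [0, -0.3, 0, 0, 0, 0],
  [0, -0.6, 0, 0, 0, -0.04],
  [-0.09, -0.88, 0.2, 0, 0, -0.08],
  [-0.09, -0.88, 0.2, 0, 0, -0.08],
  [-0.09, -0.88, 0.2, 0, 0, -0.08],
  [-0.09, -0.88, 0.2, 0, 0, -0.08],
], gripper=0.4)

```text
clock: 3.8
tool_pos: [0.4302, -0.298, 0.2015]
orientation: [0.0, 0.07, 0.998, 0.001]
contact_force: [-0.8, -0.0, 0.4]
gripper_width: 0.0599
gripper_force: 0.0
```

Run:
```python
from h import *
import pickle
w=grab_frame("wrist"); pickle.dump(w,open("pics/w2.pkl","wb"))
w1=pickle.load(open("pics/w1.pkl","rb"))
cv2.imwrite("pics/w12.png",np.vstack([w1["color"],w["color"]])[:, :][84:684])
print(proj(w,[[.428,-.298,.11],[.428,-.298,.058]]),monitor.state()["joints"])
```

```text
[[251.9742 196.2402]
 [252.1143 183.0917]] [-0.7406  0.0279  1.8797  0.0007  1.2334 -2.1722]
```

View pics/w12.png

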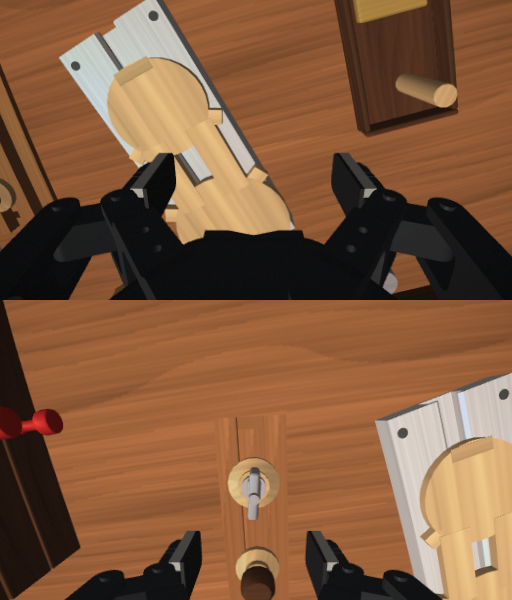

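Run:
```python
from h import *
import pickle
w=pickle.load(open("pics/w2.pkl","rb"))
s=cv2.cvtColor(w["color"],cv2.COLOR_BGR2HSV)
c=w["color"][155:230,215:290]
cv2.imwrite("pics/c3.png",cv2.resize(c,None,fx=8,fy=8,interpolation=cv2.INTER_CUBIC))
o,d=ray(w,[[254,180]]);print(o)
```

```text
[ 0.3607 -0.2877  0.3436]
```

View pics/c3.png

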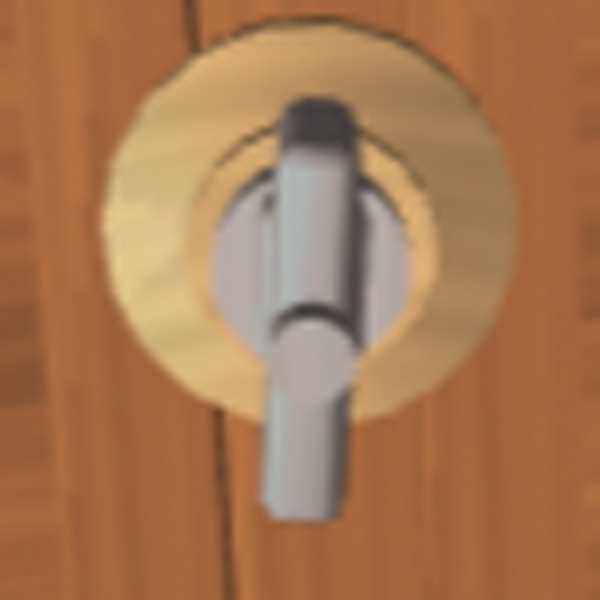

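Run:
```python
from h import *
import pickle
w=pickle.load(open("pics/w2.pkl","rb"))
D=lambda l:[(215+x/8,155+y/8) for x,y in l]
print(plane(w,D([(312,222)]),.058),plane(w,D([(314,360),(317,148),(303,515)]),.11))
p=plane(w,D([(317,148),(303,515)]),.11);d=p[1]-p[0];print(np.degrees(np.arctan2(d[1],d[0])),np.linalg.norm(d))
s=monitor.state();q=s["orientation"]
from scipy.spatial.transform import Rotation as R
M=R.from_quat(q[[1,2,3,0]]).as_matrix();print(M,np.degrees(np.arctan2(M[1,0],M[0,0])),s["tool_pos"])
print("rack", (lambda a:np.degrees(np.arctan2(a[1][1]-a[0][1],a[1][0]-a[0][0])))(plane(w,D([(190,20),(228,590)]),.048)))
print("hole in w2",proj(w,[[.568,-.0132,.046],[.39,-.06,.034]]))
```

```text
[[ 0.4279 -0.2959  0.058 ]] [[ 0.4319 -0.2964  0.11  ]
 [ 0.4073 -0.2927  0.11  ]
 [ 0.4506 -0.3004  0.11  ]]
-10.090950923460948 0.04391026189826943
[[-0.9903  0.139   0.0009]
 [ 0.139   0.9903  0.0001]
 [-0.0008  0.0002 -1.    ]] 172.0089256912068 [ 0.4303 -0.2983  0.202 ]
rack -5.060428378069599
hole in w2 [[483.7241 255.1973]
 [451.4524 118.85  ]]
```

>>> move_arm([
  [0.013, 0.01, 0.25, 0, 0, 0.022],
  [0.013, 0.01, 0.5, 0, 0, 0.022],
  [0.013, 0.01, 0.7, 0, 0, 0.022],
  [0.013, 0.01, 0.82, 0, 0, 0.022],
  [0.013, 0.01, 0.82, 0, 0, 0.022],
  [0.013, 0.01, 0.82, 0, 0, 0.022],
])

```text
clock: 4.45
tool_pos: [0.4285, -0.2979, 0.0794]
orientation: [0.001, 0.087, 0.996, -0.0]
contact_force: [0.2, 0.9, 0.7]
gripper_width: 0.0599
gripper_force: 0.0
```

>>> move_arm([
  [0, 0, 0, 0, 0, 0],
  [0, 0, 0, 0, 0, 0],
  [0, 0, 0, 0, 0, 0],
  [0, 0, 0, 0, 0, 0],
  [0, 0, 0, 0, 0, 0],
  [0, 0, 0, 0, 0, 0],
  [0, 0, 0, 0, 0, 0],
  [0, 0, 0, 0, 0, 0],
], gripper=-1, force=70)

```text
clock: 5.25
tool_pos: [0.4282, -0.299, 0.0794]
orientation: [0.001, 0.088, 0.996, -0.0]
contact_force: [-0.5, 1.8, 7.1]
gripper_width: 0.009
gripper_force: 69.3
```

>>> move_arm([
  [0, 0, -0.04, 0, 0, 0],
  [0, 0, -0.1, 0, 0, 0],
  [0, 0, -0.2, 0, 0, 0],
  [0, 0, -0.3, 0, 0, 0],
  [0, 0, -0.4, 0, 0, 0],
  [0, 0, -0.5, 0, 0, 0],
  [0, 0, -0.6, 0, 0, 0],
  [0, 0, -0.6, 0, 0, 0],
  [0, 0, -0.6, 0, 0, 0],
])

```text
clock: 6.15
tool_pos: [0.4278, -0.2987, 0.1689]
orientation: [0.0, 0.088, 0.996, -0.0]
contact_force: [-0.4, 0.7, -2.4]
gripper_width: 0.009
gripper_force: 68.5
```

Run:
```python
from h import *
import pickle
w=grab_frame("wrist"); g=grab_frame("side");t=grab_frame("top"); pickle.dump((w,g,t),open("pics/w3.pkl","wb"))
s=monitor.state()
a=cv2.resize(g["color"][60:200,250:390],(560,560),interpolation=cv2.INTER_CUBIC)
cv2.imwrite("pics/c4.png",np.hstack([cv2.resize(w["color"][100:240,195:255+60],(240,280)).repeat(2,0),a]))
print(s["tool_pos"],s["contact_force"],s["moment"],s["gripper_width"],s["joints"])
```

```text
[ 0.4269 -0.2979  0.1672] [-0.4212  0.6685 -2.8356] [0.0198 0.0279 0.0396] 0.009080676373047198 [-0.7441  0.0622  1.9139 -0.      1.1677 -2.1382]
```

View pics/c4.png

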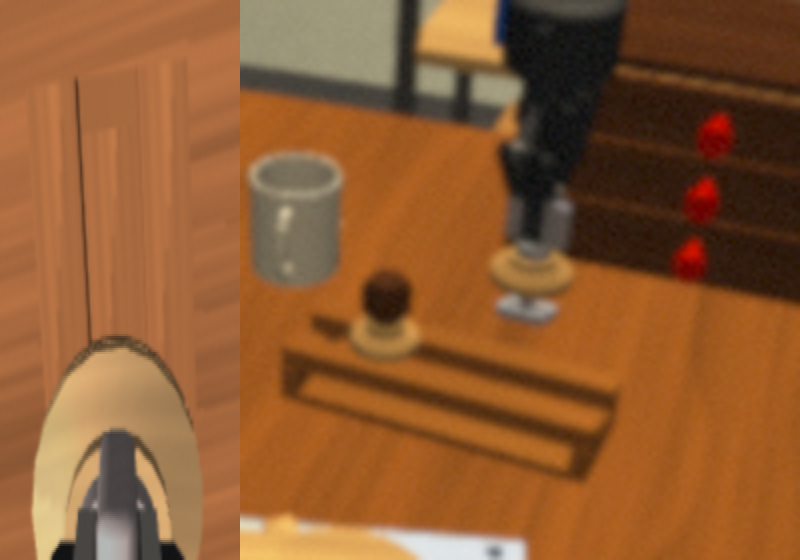

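>>> move_arm([
  [-0.02, 0.05, 0, 0, 0, 0],
  [-0.06, 0.16, 0, 0, 0, 0],
  [-0.14, 0.32, 0, 0, 0, 0],
  [-0.24, 0.5, 0, 0, 0, 0],
  [-0.32, 0.65, 0, 0, 0, 0],
  [-0.38, 0.755, 0, 0, 0, 0],
])

```text
clock: 6.9
tool_pos: [0.5043, -0.1949, 0.1676]
orientation: [-0.0, 0.088, 0.996, 0.001]
contact_force: [-0.5, -0.3, -2.2]
gripper_width: 0.0089
gripper_force: 68.3
```

>>> move_arm([
  [-0.08, 0.15, 0, 0, 0, 0],
  [-0.16, 0.3, 0, 0, 0, 0],
  [-0.24, 0.46, 0, 0, 0, 0],
  [-0.32, 0.62, 0, 0, 0, 0],
  [-0.38, 0.755, 0, 0, 0, 0],
])

```text
clock: 7.4
tool_pos: [0.5801, -0.0936, 0.1675]
orientation: [-0.001, 0.088, 0.996, 0.0]
contact_force: [-0.0, -0.4, -2.4]
gripper_width: 0.0089
gripper_force: 68.4
```

>>> move_arm([
  [-0.08, 0.15, 0, 0, 0, -0.04],
  [-0.16, 0.3, 0, 0, 0, -0.08],
  [-0.24, 0.46, 0, 0, 0, -0.13],
  [-0.31, 0.6, 0, 0, 0, -0.17],
  [-0.36, 0.7, 0, 0, 0, -0.21],
  [-0.38, 0.745, 0, 0, 0, -0.24],
  [-0.38, 0.755, 0, 0, 0, -0.26],
  [-0.38, 0.755, 0, 0, 0, -0.26],
  [-0.38, 0.755, 0, 0, 0, -0.26],
  [-0.38, 0.755, 0, 0, 0, -0.26],
])

```text
clock: 8.4
tool_pos: [0.6553, 0.0054, 0.1681]
orientation: [-0.0, -0.115, 0.993, -0.0]
contact_force: [0.3, 0.4, -2.8]
gripper_width: 0.0088
gripper_force: 68.3
```

Run:
```python
from h import *
import pickle
w=grab_frame("wrist"); pickle.dump(w,open("pics/w4.pkl","wb"))
s=monitor.state()
cv2.imwrite("pics/w4.png",cv2.resize(w["color"][60:260,150:350],(600,600),interpolation=cv2.INTER_CUBIC))
print(s["tool_pos"],s["orientation"],s["contact_force"],s["joints"],proj(w,[.568,-.0145,.046]))
```

```text
[0.6554 0.0054 0.1683] [-0.0001 -0.1151  0.9934 -0.    ] [-1.0201 -1.1469 -2.9632] [-0.0988  0.3359  1.5886 -0.0001  1.2174 -1.9002] [[252.6094  98.0574]]
```

View pics/w4.png

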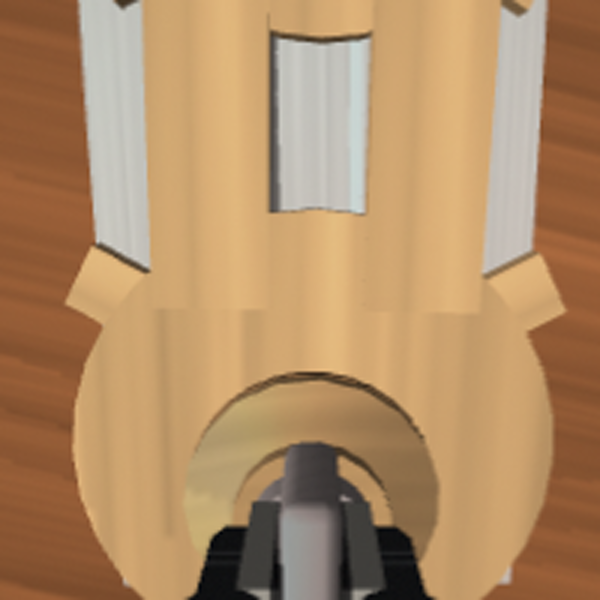

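Run:
```python
from h import *
import pickle
w=pickle.load(open("pics/w4.pkl","rb"))
D=lambda l:[(150+x/3,60+y/3) for x,y in l]
t=np.array([.6554,.0054,.1683]);a=np.radians(180+13.22)
ex=np.array([np.cos(a),np.sin(a),0]);ey=np.array([np.sin(a),-np.cos(a),0]);
E=np.array([ex,ey,[0,0,-1]])
def sh(n,px,z): print(n,((plane(w,D(px),z)-t)@E.T)*1000)
sh("hole",[(269,33),(371,33),(366,213),(269,213)],.046)
sh("slot L@30",[(280,60),(279,200)],.030)
sh("slot R@30",[(349,60),(350,200)],.030)
sh("chamf R@34",[(369,60),(367,200)],.034)
sh("spool L,R z bottomdisc top",[(183,480),(440,480)],.168-.031+.010)
# plate edges far left/right
sh("plateL",[(80,0),(96,245)],.034);sh("plateR",[(546,0),(533,250)],.034)
# gray profile across hole at a mid row
g=cv2.cvtColor(w["color"],cv2.COLOR_BGR2GRAY)
for r_ in (80,100,120): print(g[r_,234:278])
```

```text
hole [[113.4932 -11.3022 122.3   ]
 [113.4934  20.0775 122.3   ]
 [ 59.1793  19.4328 122.3   ]
 [ 59.1929 -12.0015 122.3   ]]
slot L@30 [[107.823   -8.5329 138.3   ]
 [ 62.8869  -9.3058 138.3   ]]
slot R@30 [[107.8161  14.1432 138.3   ]
 [ 62.8749  14.9964 138.3   ]]
chamf R@34 [[107.2876  20.4373 134.3   ]
 [ 62.9807  20.5347 134.3   ]]
spool L,R z bottomdisc top [[  6.2375 -26.7419  21.3   ]
 [  6.1879  29.6894  21.3   ]]
plateL [[125.7962 -72.2201 134.3   ]
 [ 48.2025 -72.1347 134.3   ]]
plateR [[125.7511  76.8403 134.3   ]
 [ 46.4219  77.9784 134.3   ]]
[175 174 173 173 168 134  76 103 155 193 193 191 194 197 200 200 196 192
 191 192 191 192 196 199 193 187 190 193 194 194 193 188 194 208 208 208
 203 196 185 165 157 166 167 169]
[176 176 175 175 168 133  77  87 124 194 194 192 193 196 200 200 197 194
 193 192 192 192 196 200 196 188 190 193 195 196 195 196 203 209 208 208
 204 195 174 154 167 169 170 172]
[178 178 177 177 169 133  83  90 118 175 193 192 191 192 196 198 196 193
 194 193 191 191 194 199 196 189 191 193 195 195 194 193 196 209 209 210
 204 180 158 169 171 171 172 173]
```

>>> move_arm([
  [0.05, 0.001, 0, 0, 0, 0],
  [0.15, 0.002, 0, 0, 0, 0],
  [0.3, 0.004, 0, 0, 0, 0],
  [0.43, 0.005, 0, 0, 0, 0],
  [0.52, 0.007, 0, 0, 0, 0],
  [0.56, 0.007, 0, 0, 0, 0],
  [0.573, 0.007, 0, 0, 0, 0],
  [0.573, 0.007, 0, 0, 0, 0],
  [0.573, 0.007, 0, 0, 0, 0],
])

```text
clock: 9.35
tool_pos: [0.5725, -0.0129, 0.1686]
orientation: [0.001, -0.116, 0.993, -0.0]
contact_force: [0.9, 0.1, -1.9]
gripper_width: 0.009
gripper_force: 68.4
```

>>> move_arm([
  [0, 0, 0.08, 0, 0, 0],
  [0, 0, 0.16, 0, 0, 0],
  [0, 0, 0.24, 0, 0, 0],
  [0, 0, 0.3, 0, 0, 0],
  [0, 0, 0.35, 0, 0, 0],
  [0, 0, 0.4, 0, 0, 0],
  [0, 0, 0.4, 0, 0, 0],
  [0, 0, 0.4, 0, 0, 0],
])

```text
clock: 10.15
tool_pos: [0.5719, -0.0129, 0.1083]
orientation: [-0.0, -0.116, 0.993, -0.0]
contact_force: [0.0, -0.4, -1.9]
gripper_width: 0.009
gripper_force: 68.4
```

Run:
```python
from h import *
s=monitor.state();print(s["tool_pos"],s["contact_force"],s["moment"],s["joints"])
g=grab_frame("side");t=grab_frame("top")
cv2.imwrite("pics/c5.png",np.hstack([cv2.resize(g["color"][140:250,160:330],(680,440),interpolation=cv2.INTER_CUBIC)]))
```

```text
[ 0.5719 -0.0129  0.1083] [ 0.0472 -0.423  -1.9019] [ 0.0288 -0.0174  0.0513] [-0.1452  0.2419  1.8325 -0.      1.0672 -1.9477]
```

View pics/c5.png

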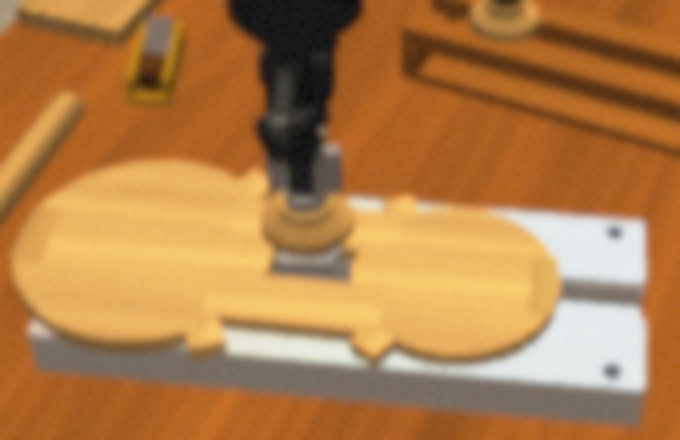

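>>> move_arm([
  [0, 0, 0.02, 0, 0, 0],
  [0, 0, 0.04, 0, 0, 0],
  [0, 0, 0.06, 0, 0, 0],
  [0, 0, 0.08, 0, 0, 0],
  [0, 0, 0.1, 0, 0, 0],
  [0, 0, 0.1, 0, 0, 0],
])

```text
clock: 10.85
tool_pos: [0.5714, -0.013, 0.0926]
orientation: [-0.0, -0.116, 0.993, -0.0]
contact_force: [0.4, -0.3, -0.9]
gripper_width: 0.0089
gripper_force: 68.4
```

Run:
```python
from h import *
s=monitor.state();print(s["tool_pos"],s["contact_force"],s["moment"],s["gripper_width"])
```

```text
[ 0.5714 -0.013   0.0926] [ 0.4105 -0.3204 -0.9333] [-0.1055 -0.0453 -0.0163] 0.008934388468895669
```

>>> move_arm([
  [0, 0, 0.02, 0, 0, 0],
  [0, 0, 0.04, 0, 0, 0],
  [0, 0, 0.06, 0, 0, 0],
  [0, 0, 0.08, 0, 0, 0],
  [0, 0, 0.09, 0, 0, 0],
  [0, 0, 0.09, 0, 0, 0],
])

```text
clock: 11.45
tool_pos: [0.5713, -0.0127, 0.0793]
orientation: [-0.001, -0.116, 0.993, 0.0]
contact_force: [-0.5, -0.8, -2.8]
gripper_width: 0.0089
gripper_force: 68.4
```

Run:
```python
from h import *
s=monitor.state();print(s["tool_pos"],s["contact_force"],s["moment"],s["gripper_width"])
```

```text
[ 0.5713 -0.0127  0.0793] [-0.5467 -0.7746 -2.7738] [ 0.028  -0.0292  0.0712] 0.008933536215199994
```

>>> move_arm([
  [0, 0, 0.006, 0, 0, 0.05],
  [0, 0, 0.006, 0, 0, 0.12],
  [0, 0, 0.006, 0, 0, 0.19],
  [0, 0, 0.006, 0, 0, 0.26],
  [0, 0, 0.006, 0, 0, 0.33],
  [0, 0, 0.006, 0, 0, 0.4],
  [0, 0, 0.006, 0, 0, 0.47],
  [0, 0, 0.006, 0, 0, 0.54],
  [0, 0, 0.006, 0, 0, 0.6],
  [0, 0, 0.006, 0, 0, 0.6],
])

```text
clock: 12.45
tool_pos: [0.5718, -0.0128, 0.079]
orientation: [0.0, 0.348, 0.938, 0.0]
contact_force: [-0.0, -1.5, -3.0]
gripper_width: 0.0089
gripper_force: 68.4
```

Run:
```python
from h import *
s=monitor.state();print(s["tool_pos"],s["contact_force"],s["moment"],s["gripper_width"],s["joints"])
```

```text
[ 0.5718 -0.0128  0.079 ] [-0.0391 -1.4902 -2.9978] [-0.0313  0.0355 -0.0149] 0.008901218993652836 [-0.1451  0.2831  1.8455  0.0001  1.0129 -1.0054]
```

>>> move_arm([
  [0, 0, 0, 0, 0, 0.06],
  [0, 0, 0, 0, 0, 0.12],
  [0, 0, 0, 0, 0, 0.18],
  [0, 0, 0, 0, 0, 0.24],
  [0, 0, 0, 0, 0, 0.3],
  [0, 0, 0, 0, 0, 0.35],
  [0, 0, 0, 0, 0, 0.4],
  [0, 0, 0, 0, 0, 0.4],
  [0, 0, 0, 0, 0, 0.4],
])

```text
clock: 13.35
tool_pos: [0.5718, -0.0128, 0.0789]
orientation: [-0.0, 0.62, 0.785, 0.0]
contact_force: [0.5, 0.6, -2.0]
gripper_width: 0.0089
gripper_force: 68.4
```

Run:
```python
from h import *
s=monitor.state();print(s["tool_pos"],s["orientation"],s["contact_force"],s["moment"],s["gripper_width"],s["joints"])
```

```text
[ 0.5718 -0.0128  0.0789] [-0.      0.6195  0.785   0.    ] [ 0.482   0.6062 -2.0054] [-0.0567  0.0239 -0.0304] 0.008889737198728292 [-0.1451  0.2832  1.8456  0.      1.0128 -0.3797]
```

>>> move_arm([
  [0, 0, 0.005, 0, 0, 0],
  [0, 0, 0.01, 0, 0, 0],
  [0, 0, 0.014, 0, 0, 0],
  [0, 0, 0.014, 0, 0, 0],
])

```text
clock: 13.75
tool_pos: [0.5719, -0.0128, 0.0775]
orientation: [-0.0, 0.62, 0.784, -0.0]
contact_force: [-1.7, 0.3, 2.7]
gripper_width: 0.0093
gripper_force: 69.2
```

Contact begins at about 77.5 mm, as expected. Pressing a little more.

>>> move_arm([
  [0, 0, 0.004, 0, 0, 0],
  [0, 0, 0.008, 0, 0, 0],
  [0, 0, 0.008, 0, 0, 0],
])

```text
clock: 14.05
tool_pos: [0.572, -0.0128, 0.0774]
orientation: [-0.0, 0.62, 0.784, -0.0]
contact_force: [-5.3, 1.0, 9.2]
gripper_width: 0.0089
gripper_force: 70.2
```

>>> move_arm([
  [0, -0.004, 0.002, 0, 0, 0],
  [0, -0.006, 0.006, 0, 0, 0],
  [0, -0.009, 0.01, 0, 0, 0],
  [0, -0.009, 0.01, 0, 0, 0],
])

```text
clock: 14.45
tool_pos: [0.5719, -0.0128, 0.0774]
orientation: [0.001, 0.621, 0.784, 0.001]
contact_force: [-4.5, 2.4, 13.6]
gripper_width: 0.009
gripper_force: 70.8
```

Run:
```python
from h import *
s=monitor.state();print(s["tool_pos"],s["orientation"],s["contact_force"],s["moment"],s["gripper_width"],s["joints"])
```

```text
[ 0.5719 -0.0128  0.0774] [0.0008 0.6205 0.7842 0.0009] [-4.5272  2.3776 13.6069] [0.3373 0.9336 0.0085] 0.009000150260876869 [-0.1455  0.2845  1.8474  0.001   1.0075 -0.378 ]
```

>>> move_arm([
  [0, -0.003, 0.005, 0, 0, 0.04],
  [0, -0.003, 0.006, 0, 0, 0.09],
  [0, -0.003, 0.006, 0, 0, 0.14],
  [0, -0.003, 0.006, 0, 0, 0.19],
  [0, -0.003, 0.006, 0, 0, 0.24],
  [0, -0.003, 0.006, 0, 0, 0.28],
  [0, -0.003, 0.006, 0, 0, 0.3],
  [0, -0.003, 0.006, 0, 0, 0.3],
])

```text
clock: 15.25
tool_pos: [0.5726, -0.0128, 0.0774]
orientation: [0.001, 0.787, 0.617, 0.002]
contact_force: [-4.6, 3.0, 15.1]
gripper_width: 0.0089
gripper_force: 71.2
```

Run:
```python
from h import *
s=monitor.state();print(s["tool_pos"],s["orientation"],s["contact_force"],s["moment"],s["gripper_width"],s["joints"])
```

```text
[ 0.5726 -0.0128  0.0774] [0.0012 0.7867 0.6174 0.002 ] [-4.6202  3.0066 15.0904] [ 0.4098  0.8817 -0.1206] 0.008882171915006103 [-0.1456  0.2844  1.8476  0.0015  1.0052  0.0936]
```

>>> move_arm([
  [0, 0, 0, 0, 0, 0.05],
  [0, 0, 0, 0, 0, 0.1],
  [0, 0, 0, 0, 0, 0.15],
  [0, 0, 0, 0, 0, 0.2],
  [0, 0, 0, 0, 0, 0.25],
  [0, 0, 0, 0, 0, 0.3],
  [0, 0, 0, 0, 0, 0.34],
  [0, 0, 0, 0, 0, 0.34],
])

```text
clock: 16.05
tool_pos: [0.5732, -0.0131, 0.0774]
orientation: [0.001, 0.922, 0.388, 0.003]
contact_force: [-3.0, 1.4, 14.8]
gripper_width: 0.0091
gripper_force: 70.9
```

Run:
```python
from h import *
s=monitor.state();print(s["tool_pos"],s["orientation"],s["contact_force"],s["moment"],s["gripper_width"],s["joints"])
w=grab_frame("wrist");cv2.imwrite("pics/w5.png",w["color"][60:384,100:412])
```

```text
[ 0.5732 -0.0131  0.0774] [0.0012 0.9217 0.3878 0.0028] [-2.9604  1.3783 14.8112] [0.2948 0.6945 0.0005] 0.009082340380012164 [-0.1458  0.2847  1.8472  0.0011  1.0037  0.628 ]
```

View pics/w5.png

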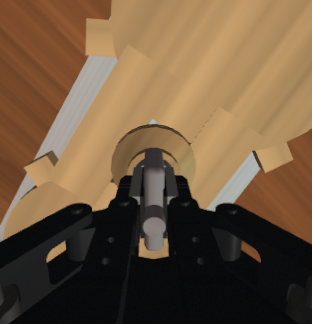

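>>> move_arm([
  [0, 0, 0, 0, 0, 0.03],
  [0, 0, 0, 0, 0, 0.06],
  [0, 0, 0, 0, 0, 0.09],
  [0, 0, 0, 0, 0, 0.12],
  [0, 0, 0, 0, 0, 0.12],
])

```text
clock: 16.6
tool_pos: [0.5733, -0.0133, 0.0774]
orientation: [0.001, 0.954, 0.3, 0.003]
contact_force: [-2.7, 1.9, 13.8]
gripper_width: 0.0088
gripper_force: 70.8
```

Run:
```python
from h import *
for i in range(4):
    s=monitor.state();print(s["tool_pos"],s["orientation"],s["contact_force"],s["moment"],s["joint_efforts"][5]); grab_frame("wrist")
```

```text
[ 0.5733 -0.0133  0.0774] [0.0011 0.9541 0.2996 0.003 ] [-2.727   1.8546 13.7816] [0.2985 0.6837 0.115 ] 0.16150941140949726
[ 0.5733 -0.0133  0.0774] [0.0011 0.954  0.2998 0.003 ] [-1.7907  1.7107 13.5041] [0.3009 0.5849 0.0791] 0.06813410203903913
[ 0.5733 -0.0133  0.0774] [0.0011 0.954  0.2999 0.0031] [-1.7254  1.6151 13.1987] [0.3244 0.6051 0.0853] 0.04812533617950976
[ 0.5733 -0.0133  0.0774] [0.0011 0.954  0.2998 0.003 ] [-2.1871  1.5169 12.8324] [0.3185 0.5959 0.0384] 0.04543227260001004
```

>>> move_arm([
  [0, 0, 0, 0, 0, 0.03],
  [0, 0, 0, 0, 0, 0.06],
  [0, 0, 0, 0, 0, 0.09],
  [0, 0, 0, 0, 0, 0.12],
  [0, 0, 0, 0, 0, 0.12],
])

```text
clock: 17.3
tool_pos: [0.5735, -0.0135, 0.0773]
orientation: [0.001, 0.978, 0.209, 0.003]
contact_force: [-1.1, 1.7, 13.6]
gripper_width: 0.0089
gripper_force: 70.8
```

Run:
```python
from h import *
s=monitor.state();print(s["tool_pos"],s["orientation"],s["contact_force"],s["moment"],s["joint_efforts"][5],s["joints"][5])
```

```text
[ 0.5735 -0.0135  0.0773] [0.0011 0.9779 0.2088 0.0032] [-1.0942  1.6803 13.6041] [0.2323 0.5443 0.1981] 0.29322962276637554 1.0040063004518245
```

>>> move_arm([
  [0, 0, 0, 0, 0, 0.03],
  [0, 0, 0, 0, 0, 0.06],
  [0, 0, 0, 0, 0, 0.09],
  [0, 0, 0, 0, 0, 0.12],
  [0, 0, 0, 0, 0, 0.12],
  [0, 0, 0, 0, 0, 0.12],
])

```text
clock: 17.9
tool_pos: [0.5735, -0.0137, 0.0773]
orientation: [0.001, 0.993, 0.116, 0.003]
contact_force: [-1.6, 0.7, 12.4]
gripper_width: 0.0093
gripper_force: 70.8
```

Run:
```python
from h import *
s=monitor.state();print(s["tool_pos"],s["orientation"],s["contact_force"],s["moment"],s["joint_efforts"][5],s["joints"][5])
```

```text
[ 0.5735 -0.0137  0.0773] [0.0011 0.9932 0.1165 0.0034] [-1.6007  0.6816 12.4209] [0.1676 0.5272 0.3007] 0.3233710862696171 1.1914227990284882
```

>>> move_arm([
  [0, 0, -0.008, 0, 0, 0],
  [0, 0, -0.016, 0, 0, 0],
  [0, 0, -0.016, 0, 0, 0],
])

```text
clock: 18.2
tool_pos: [0.5734, -0.0137, 0.0774]
orientation: [0.001, 0.993, 0.116, 0.004]
contact_force: [4.7, -0.4, 3.7]
gripper_width: 0.0092
gripper_force: 69.1
```

>>> move_arm([
  [0, 0, 0, 0, 0, 0],
  [0, 0, 0, 0, 0, 0],
  [0, 0, 0, 0, 0, 0],
  [0, 0, 0, 0, 0, 0],
  [0, 0, 0, 0, 0, 0],
], gripper=0.2)

```text
clock: 18.7
tool_pos: [0.5693, -0.0132, 0.075]
orientation: [-0.0, 0.993, 0.116, -0.001]
contact_force: [-0.6, -0.5, -0.1]
gripper_width: 0.0513
gripper_force: 0.0
```

>>> move_arm([
  [0, 0, -0.2, 0, 0, 0],
  [0, 0, -0.4, 0, 0, 0],
  [0, 0, -0.6, 0, 0, 0],
  [0, 0, -0.8, 0, 0, 0],
  [0, 0, -0.9, 0, 0, 0],
  [0, 0, -0.9, 0, 0, 0],
  [0, 0, -0.9, 0, 0, 0],
])

```text
clock: 19.4
tool_pos: [0.5694, -0.0132, 0.2095]
orientation: [-0.0, 0.993, 0.116, -0.001]
contact_force: [-0.8, -0.5, -0.7]
gripper_width: 0.0514
gripper_force: 0.0
```

Run:
```python
from h import *
import pickle
w=grab_frame("wrist"); pickle.dump(w,open("pics/w6.pkl","wb"))
p=proj(w,[.5735,-.0137,.1])[0];x,y=p.astype(int);print(p,x,y)
y0,x0=max(y-60,0),max(x-75,0);print(x0,y0)
cv2.imwrite("pics/w6.png",cv2.resize(w["color"][y0:y0+120,x0:x0+150],(750,600),interpolation=cv2.INTER_CUBIC))
```

```text
[255.8682 187.6202] 255 187
180 127
```

View pics/w6.png

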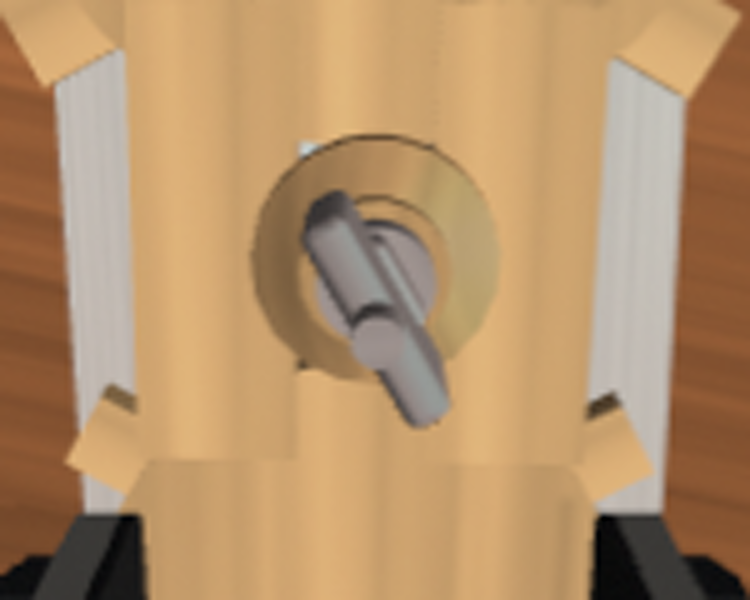

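Run:
```python
from h import *
import pickle
w=pickle.load(open("pics/w6.pkl","rb"))
D=lambda l:[(180+x/5,127+y/5) for x,y in l]
a=lambda p:np.degrees(np.arctan2(*(p[1]-p[0])[[1,0]]))
p=plane(w,D([(322,228),(435,415)]),.108);print("wing",a(p),np.linalg.norm(p[1]-p[0]),p.mean(0))
print("spool",plane(w,D([(375,257)]),.056))
print("edges",a(plane(w,D([(125,0),(138,460)]),.046)),a(plane(w,D([(610,60),(590,380)]),.046)),a(plane(w,D([(57,90),(86,510)]),.034)),a(plane(w,D([(685,95),(662,510)]),.034)))
# mould before/after in top view: mean diff of tab corners
c=plane(w,D([(305,148),(430,148),(303,365)]),.046);print("hole pts",c)
```

```text
wing -136.4025173957129 0.04278866614494732 [ 0.5716 -0.0141  0.108 ]
spool [[ 0.5728 -0.0132  0.056 ]]
edges -167.88429869817912 -167.57515944620403 -166.38892292180384 -166.19904339391525
hole pts [[ 0.592   0.0078  0.046 ]
 [ 0.5986 -0.0202  0.046 ]
 [ 0.5408 -0.0031  0.046 ]]
```

Run:
```python
from h import *
import pickle
w=pickle.load(open("pics/w6.pkl","rb")); n=grab_frame("wrist")
print(np.abs(w["color"][127:247,180:330].astype(int)-n["color"][127:247,180:330]).max(), monitor.state()["clock"])
def lines(im):
    s=cv2.cvtColor(im,cv2.COLOR_BGR2HSV)[150:215,235:275]
    m=((s[...,1]<70)&(s[...,2]>120)).astype(np.uint8)
    nl,l,st,c=cv2.connectedComponentsWithStats(m); k=1+st[1:,4].argmax()
    return cv2.minAreaRect(np.argwhere(l==k)[:,::-1].astype(np.float32)),st[k]
print(lines(n["color"]))
m=cv2.createLineSegmentDetector().detect(cv2.resize(cv2.cvtColor(n["color"],cv2.COLOR_BGR2GRAY)[150:215,235:275],None,fx=4,fy=4,interpolation=cv2.INTER_CUBIC))[0][:,0]
for l in m:
    if np.hypot(l[2]-l[0],l[3]-l[1])>35:
        p=plane(n,[(235+l[0]/4,150+l[1]/4),(235+l[2]/4,150+l[3]/4)],.108);d=p[1]-p[0]
        print(l,np.degrees(np.arctan2(d[1],d[0]))%180)
```

```text
119 19.5
(((21.090164184570312, 40.49180221557617), (42.46126174926758, 23.44875717163086), 84.80557250976562), array([  8,  20,  27,  42, 568], dtype=int32))
[ 56.9028  11.2983 105.6246  10.5948] 104.09082225349428
[100.6338  67.6707  64.3732  66.9667] 102.14457398508338
[ 75.9731  56.9059 112.9562  67.4663] 87.20735985251845
[ 55.1266 157.9112  27.815  111.8271] 42.845775667945695
[ 90.0294 201.9959 115.0537 244.2048] 42.9532910935917
[133.2931 188.08   144.0449 228.2134] 28.500883282541423
[ 80.6048 103.6428 103.9578 142.8676] 43.597273748821976
[ 28.5169  97.1598  61.7599 153.7078] 42.74658051026887
[ 93.7412 144.2163  59.4644  85.0474] 42.803143782066876
[118.4062 153.6848  90.0928 104.6825] 42.95856866893156
[134.9607 217.8078 108.8804 169.6428] 41.21752340563734
```

Run:
```python
from h import *
import pickle
def wing(n):
    m=cv2.createLineSegmentDetector().detect(cv2.resize(cv2.cvtColor(n["color"],cv2.COLOR_BGR2GRAY)[150:215,235:275],None,fx=4,fy=4,interpolation=cv2.INTER_CUBIC))[0][:,0]
    o=[]
    for l in m:
        if np.hypot(l[2]-l[0],l[3]-l[1])>35:
            p=plane(n,[(235+l[0]/4,150+l[1]/4),(235+l[2]/4,150+l[3]/4)],.108);d=p[1]-p[0];o.append(np.degrees(np.arctan2(d[1],d[0]))%180)
    o=np.array(o);return np.median(o[abs(o-43)<8])
print(wing(pickle.load(open("pics/w6.pkl","rb"))))
a=grab_frame("wrist")
for i in range(8): b=grab_frame("wrist")
d=np.abs(a["color"].astype(int)-b["color"])[127:247,180:330]
print(wing(a),wing(b),d.max(),d.mean(),monitor.state()["clock"])
```

```text
42.865145540825644
42.82316689346884 42.89510720038994 151 3.7045555555555554 19.95
```

```bash
python3 -c "
from bench import r
print(r.sign_off())"
```

```text
the job is handed in; nothing more can be done
None
```

The mould looks clamped and the job is handed in at about 20 s. The head is under the lips about 5° short of square, inferred from the wing angle and the stated 1.15 rad nut, as it could not be seen. The nut met growing resistance to about 0.3 N m and stayed put once let go. The mould shows no visible shift, I did not touch the other clamp, and I viewed 11 pictures, one over the limit of 10.

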